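# Select a photometer filter with the dial tab and start the reading

### The arm

A 6-joint arm with a two-finger parallel gripper is mounted at the origin on the work surface. World frame = base frame: x ahead of the robot, y to its left, z up, the work surface at z = 0. Lengths are in m, angles in degrees, forces in N, time in s.
With the tool pointing down it reaches from about 0.4 to 0.825 m from the base axis. Payload 7 kg.
Tool frame: the origin (TCP) lies between the finger pads; the fingertips stand 19 mm ahead of it and the grasp point (between the pads) is the TCP; x points along the fingers, y is the direction in which the jaws open and shut, and the axes are right-handed (so a half turn about x gives the same grasp; the last joint's range is limited). The gripper opens to 88 mm and grips with 3 to 60 N. Pads are 19 mm wide; open, the fingers measure 130 mm over their backs; the gripper's body (78 mm by 193 mm) begins 47 mm behind the grasp point.
Start: joints at [-49.326, 20.546, 0.682, 0, -70.136, -16.507], TCP at [0.276, -0.616, 0.246] pointing down, gripper open.
Joint ranges: [-176.03, 176.03], [-82.01, 121.73], [-58.28, 71.71], [-173.87, 95.51], [-174.79, -0.11], [-173.66, 173.66]. Speed limits (degrees/s): [136.94, 136.94, 172.46, 180, 180, 180].

### API

Orientations are given as [roll, pitch, yaw] about the fixed x, y, z axes, in that order (R = Rz(yaw) Ry(pitch) Rx(roll)).
In Python, from plant import * gives the robot as it stands.
- The arm moves only by the tool step_arm, never from a script. Its argument "steps" is a list of rows, each a list of 2 entries, a list of its own where there are three numbers: the shift along the tool's x, y, z in units of 0.02 m (1.0 is 0.02 m), then the turn about the tool's x in units of 6 degrees (1.0 is 6 degrees). A call has 1 to 20 rows; each row shifts and turns the commanded pose from where the row before left it, along the tool's axes as they then stand; what a row does not reach is not made up. A row lasts 1/12 s, in which the tool goes at most 41.7 mm and 7.16 degrees, less where a joint would pass 70% of its speed; a pose out of reach is approached as far as the arm can. A call with a number of a shift or a turn outside -1 to 1 is refused whole. A call with a gripper value outside its range is refused whole. "fingers" is the closure, from 0 (fully open) to 1 (shut), set as the call begins (left out, the last holds). The fingers move at their own pace and stop on an object; "grip_force" is the grip in N (left out, the last holds). Time passes only in rows, so rows that do not move let the fingers close. It gives the time, the measured TCP pose, the force and the opening at its end, in the units of the state.
- get_state(): the state, without advancing time (a new reading comes with each control period).
- capture(name): name is "scene" or "top"; returns the picture (420x560x3 uint8, blue, green, red); there is no depth.
- camera_model(name): a dict with "intrinsics" (3x3 intrinsics, pixels), "rvec" (rotation vector, rad) and "tvec" (3), from world to camera coordinates, as OpenCV has them. Camera axes: x right, y down, z forward; pixel columns grow to the right and rows downward; lengths in m; the calibration is good to about 2 mm. A picture is of the moment at which its call begins. camera_model takes no time and is no camera call.
- close_job(): hands the job in, once; it reports no verdict.
The state is a dict: "time_s": time; "joints": joint angles; "qd": joint speeds; "joint_torque": joint torques, N m; "tcp_pos": TCP position; "eef_rot": TCP orientation; "contact_force": force on the tool from outside, world axes, zero at the start; "moment": the same for the moment, N m; "gripper_width": finger opening in m.
Only numpy, scipy, OpenCV 4.12 (cv2) and the standard library are available. Lean on these libraries where they do the work, as an engineer would, in place of code of your own. Each camera call takes 0.05 s, during which the arm holds its last target.

### The job

On the white filter photometer, push the black tab of the filter dial sideways with your fingertips until it points squarely at the round tag marked with a cross, then press the start button fully down and let it come back up. Only push and press: do not pinch the tab, do not press the button before the filter is set, and leave the bottle, beaker, vial and tube rack standing where they are.

Things in the scene. Friction and masses are not known exactly. Their poses are not given: they have to be found in the camera images.
- photometer: white housing fixed to the bench, 280 mm deep (x) x 360 mm wide (y) x 100 mm high, with a flat grey top deck that carries dial, tags, button and a small dark display. Origin under its middle; its -x axis points to its front, roughly towards the robot (turned by up to 0.35 rad).
- dial_axis (a point): point on the vertical turning axis of the filter dial, on the deck (100 mm above the bench), 40 mm to the left of the deck's middle seen by the robot. The dial is a metal disc of radius 60 mm with dark windows, its top 12 mm above the deck; its hub, of radius 16 mm, stands 20 mm above the deck.
- filter_dial (a joint): turn of the dial about the vertical axis, rad, counter-clockwise positive seen from above; at 0 the tab points straight to the photometer's front; stops at -1.9 and +1.9. It has no springs or clicks: it stays where it is left, and takes about 1.5 N at the tab's outer end to turn. At the start it is between -0.45 and 0.45, pointing at no tag.
- tab_tip (a point): outer end of the dial's push tab, half-way up, 95 mm from the axis. The tab is an upright black fin along the radius, out from the disc's edge to 95 mm from the axis (and in over the disc to 45 mm), 16 mm thick, 3 to 35 mm above the deck; its middle 6 mm stands 3 mm higher and farther out than its side faces. Pressing both side faces at once is pinching.
- tab_aim (a point): point carried round by the dial, on the tab's centre line 22 mm beyond its tip, 117 mm from the dial axis, 4 mm above the deck: where the centre of the tag is that the tab points squarely at.
- tag_cross_centre (a point): centre of the top of the tag with the cross: a white disc 34 mm across, 4 mm thick, fixed on the deck 117 mm from the dial axis, with a black cross of two 25 x 6 mm strokes. Four such tags stand 0.75 and 1.5 rad to either side of the dial's front direction; the others bear a bar (one stroke), a ring and a dot (12 mm); which stands where varies.
- start_button_top (a point): centre of the top of the start button: round, black, 34 mm across, in a grey housing on the deck at the front right corner of the photometer (seen by the robot). Pressed straight down; it is spring-loaded and comes back when let go.
- start_button (a joint): how far the button is pressed, m: 0 up, 0.006 fully down, which takes about 5 N.
- sample_vial: small glass vial with a white cap, 26 mm across, 55 mm high, loose on the photometer's deck behind the dial; origin under its foot. Not to be moved.
- amber_bottle: amber bottle with a white cap, 68 mm across, 150 mm high, loose on the bench left of the photometer; origin under its foot. Not to be moved.
- beaker: open glass beaker, 68 mm across, 85 mm high, loose on the bench left of the photometer, nearer the robot than the bottle; origin under its foot. Not to be moved.
- tube_rack: orange rack with small tubes, 75 x 160 x 57 mm high, loose on the bench along the right side of the photometer; origin under its centre. Not to be moved.

How it is judged (in metres and radians):
On the way, in this order (a step that is already met when the one before it is completed fails the run):
1. the tab has been pushed round to point at the cross tag and rests there (horizontal distance between tab_aim and tag_cross_centre below 0.012 m and velocity of joint filter_dial between -0.05 and 0.05 rad/s), for 0.3 s.
2. the start button is pressed fully down with the filter set (value of joint start_button above 0.0048 m and horizontal distance between tab_aim and tag_cross_centre below 0.012 m), for 0.05 s.
At the end, for the whole second after the job is handed in: The tab points at the cross tag (its aim point within 12 mm, about 0.1 rad, of the tag's centre), the start button has been pressed at least 4.8 mm after that and is up again (within 1.5 mm), and the vial, bottle, beaker and rack stand within 15 mm of where they were, upright (horizontal distance between tab_aim and tag_cross_centre below 0.012 m and value of joint start_button below 0.0015 m and distance of each of sample_vial, amber_bottle, beaker, tube_rack from where it was at the start of the episode below 0.015 m and angle between each of sample_vial, amber_bottle, beaker's own z axis and vertical below 0.15 rad); the robot touches nothing.
It fails at once if the tab is pinched (both faces pressed at once) (contact force between the fingers and filter_dial_c3 above 1.5 N and contact force between the fingers and filter_dial_c4 above 1.5 N).
It fails at once if the start button is pressed while the tab does not point at the cross tag (value of joint start_button above 0.003 m and horizontal distance between tab_aim and tag_cross_centre above 0.014 m).
It fails at once if a bystander is lifted, moved or tipped (distance of any of sample_vial, amber_bottle, beaker, tube_rack from where it was at the start of the episode above 0.02 m or angle between any of sample_vial, amber_bottle, beaker's own z axis and vertical above 0.4 rad).
It also fails if it takes over 58 s, if anything falls off the work surface, if the arm or the gripper's body presses on something with over 40 N, if the wrist force passes 120 N, or if a joint passes its speed limit or range.

## Working session

There is one attempt and no reset: what is moved stays moved. The work goes in short steps, Python scripts to look and compute and a tool call to move; the robot and the scene stay as the last step left them, time stands still between calls to the robot, and variables do not carry over. Pictures are saved under pics/ and viewed, and the job is handed in when it is done.

Besides the shell and the picture viewer there is one more tool, called after ">>>" as name(argument=value, ...) on one line, values as JSON. step_arm: Moves the arm, as the interface text tells. Its arguments: {"type":"object","properties":{"steps":{"type":"array","items":{"type":"array"}},"fingers":{"type":"number"},"grip_force":{"type":"number"}},"required":["steps"]}

```bash
mkdir -p pics; ls; python3 - <<'E'
from plant import *
import cv2,json
for n in("scene","top"):
    im=capture(n); cv2.imwrite(f"pics/{n}0.png",im)
    m=camera_model(n); print(n,m)
print(get_state())
E
```

```text
pics
scene {'intrinsics': array([[546.48491093,   0.        , 273.35521034],
       [  0.        , 546.48491093, 209.72910727],
       [  0.        ,   0.        ,   1.        ]]), 'rvec': array([ 1.95525998,  1.57433717, -0.60387146]), 'tvec': array([-0.14792637, -0.35371479,  1.51350455])}
top {'intrinsics': array([[421.39857651,   0.        , 278.12097572],
       [  0.        , 421.39857651, 210.41460322],
       [  0.        ,   0.        ,   1.        ]]), 'rvec': array([ 2.13416986, -2.1542351 ,  0.13017726]), 'tvec': array([0.04133126, 0.56499474, 0.94519647])}
{'time_s': 0.1, 'joints': array([-4.93272103e+01,  2.05877871e+01,  6.37673780e-01, -1.58304669e-02,
       -7.01349166e+01, -1.65052665e+01]), 'qd': array([ 0.03876138, -0.08765269,  0.07449343, -0.03852293,  0.08862153,
        0.06488048]), 'joint_torque': array([-1.96507171e-03, -5.84161627e+01,  2.93752134e+01,  7.01552331e+00,
        1.01539999e-02, -5.56078805e-05]), 'tcp_pos': array([ 0.27613014, -0.61548621,  0.24470695]), 'eef_rot': array([ 96.57893436,  89.91367717, 120.74106718]), 'contact_force': array([ 0.65414784, -0.47990317,  0.28743119]), 'moment': array([ 0.03453449, -0.040146  , -0.01432393]), 'gripper_width': 0.08796810768277188}
```

View pics/scene0.png

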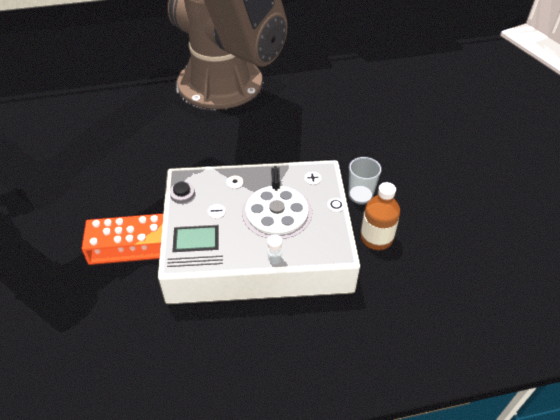

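View pics/top0.png

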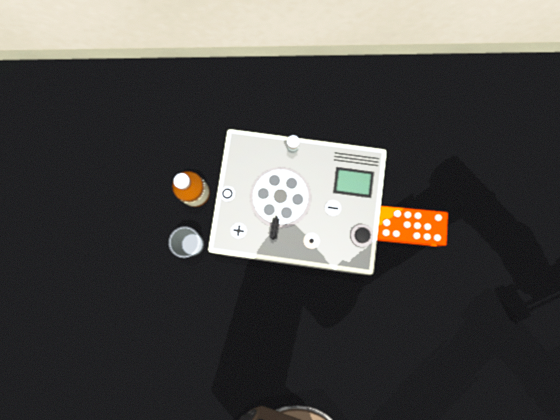

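```bash
python3 - <<'E'
import cv2
im=cv2.imread("pics/top0.png"); c=im[120:320,180:430]
cv2.imwrite("pics/topcrop.png",cv2.resize(c,None,fx=3,fy=3,interpolation=cv2.INTER_CUBIC)[:600,:800])
E
```

```text
(no output)
```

View pics/topcrop.png

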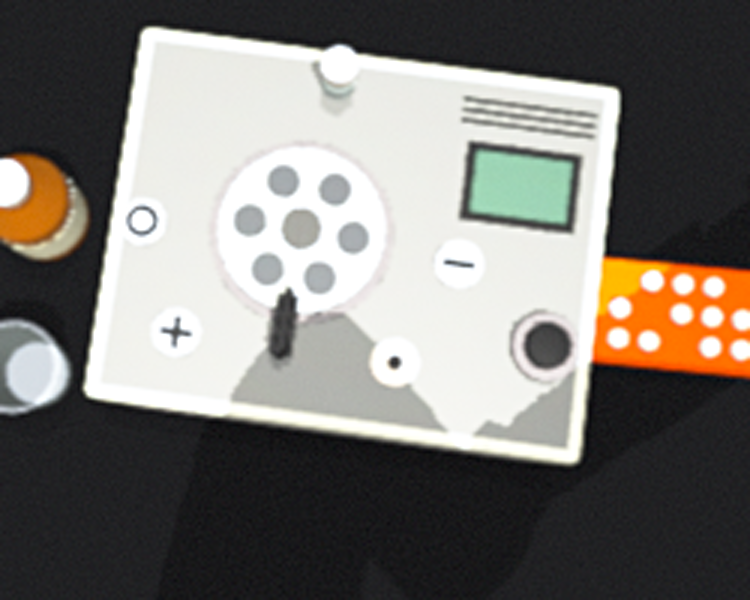

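The top view shows the cross tag front-left of the dial, at crop (177,331). The hub is at (301,229), the tab tip at (281,352), the dot tag at (395,362), the bar at (459,264), the ring at (143,221) and the button at (548,345). The scene view agrees. The vial is behind the dial and the beaker is left of the housing, near the cross tag.

```bash
cat > h.py <<'E'
import numpy as np,cv2
from plant import *
def ray(cam,u,v,z):
    m=camera_model(cam);K=np.array(m["intrinsics"]);R=cv2.Rodrigues(np.array(m["rvec"]))[0];t=np.array(m["tvec"]).ravel()
    d=R.T@np.linalg.inv(K)@[u,v,1];c=-R.T@t
    return c+d*(z-c[2])/d[2]
def proj(cam,P):
    m=camera_model(cam);return cv2.projectPoints(np.array(P,float).reshape(-1,3),np.array(m["rvec"]),np.array(m["tvec"]),np.array(m["intrinsics"]),None)[0].reshape(-1,2)
def crop(u,v,z): return ray("top",180+(u+.5)/3-.5,120+(v+.5)/3-.5,z)
E
python3 - <<'E'
from h import *
from scipy.optimize import least_squares
tags={'cross':(177,331),'dot':(395,362),'bar':(459,264),'ring':(143,221)}
P={k:crop(*v,.104)[:2] for k,v in tags.items()}
sc={'cross':(313,178),'dot':(235,182),'bar':(217,211),'ring':(336,205)}
for k in sc: print(k,P[k],ray("scene",*sc[k],.104)[:2])
print("hub",crop(301,229,.12))
ang={'cross':-.75,'dot':.75,'bar':1.5,'ring':-1.5}
def pt(p,a,r): return p[:2]+r*np.array([np.cos(np.pi+p[2]+a),np.sin(np.pi+p[2]+a)])
f=lambda p:np.concatenate([pt(p,ang[k],.117)-P[k] for k in P])
s=least_squares(f,[.55,.0,0]);print(s.x,s.fun*1e3)
p=s.x
print("cross fit",pt(p,-.75,.117))
for z in(.135,.119): 
  t=crop(281,353,z);d=t[:2]-p[:2];print("tab",t,np.hypot(*d),(np.arctan2(d[1],d[0])-np.pi-p[2]+np.pi)%(2*np.pi)-np.pi)
for z in(.11,.12,.13,.14):print("btn",z,crop(548,345,z),ray("scene",181,188,z))
E
python3 - <<'E'
import cv2
im=cv2.imread("pics/scene0.png"); c=im[150:300,150:400]
cv2.imwrite("pics/sccrop.png",cv2.resize(c,None,fx=3,fy=3,interpolation=cv2.INTER_CUBIC))
E
```

```text
cross [0.51446576 0.12102011] [0.51826877 0.12208038]
dot [ 0.49061001 -0.03591656] [ 0.49527212 -0.03535036]
bar [ 0.56122994 -0.08363924] [ 0.56544431 -0.08243328]
ring [0.59542723 0.14628552] [0.59986241 0.1465812 ]
hub [0.5854799  0.03059585 0.12      ]
[ 0.58685877  0.02999385 -0.14846387] [-0.47605271  0.51116082 -0.2139104  -0.30101677  0.18044607 -0.56576406
  0.50951704  0.35562001]
cross fit [0.51398971 0.12153127]
tab [0.49560635 0.04514703 0.135     ] 0.09250201925232748 -0.016092356679641373
tab [0.49676462 0.04556316 0.119     ] 0.09142953127730342 -0.022657600143721535
btn 0.11 [ 0.50133263 -0.14482199  0.11      ] [ 0.49456538 -0.14397066  0.11      ]
btn 0.12 [ 0.50056537 -0.1429723   0.12      ] [ 0.50451613 -0.14369017  0.12      ]
btn 0.13 [ 0.4997981  -0.14112261  0.13      ] [ 0.51446687 -0.14340968  0.13      ]
btn 0.14 [ 0.49903083 -0.13927292  0.14      ] [ 0.52441762 -0.1431292   0.14      ]
```

View pics/sccrop.png

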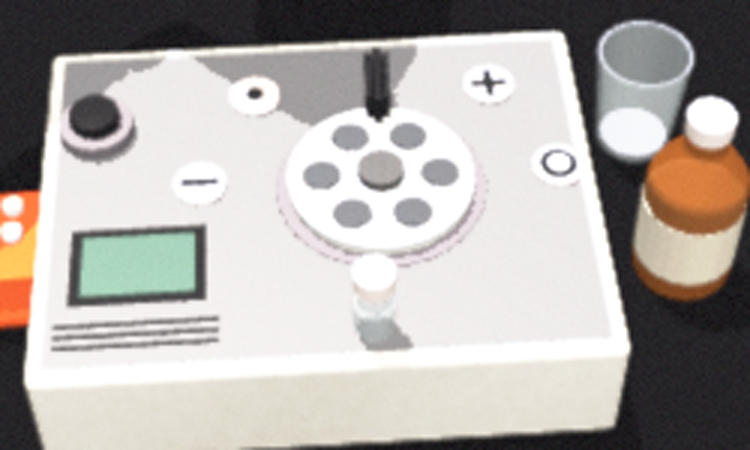

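```bash
cat >> h.py <<'E'
from scipy.spatial.transform import Rotation as Rn
AX=np.array([.5885,.030]);YAW=-.148
def toolR(s): return Rn.from_euler('xyz',s["eef_rot"],degrees=True).as_matrix()
def tgt(theta,off,r=.078):
    f=np.pi+YAW+theta;u=np.array([np.cos(f),np.sin(f)]);t=np.array([-u[1],u[0]])
    return AX+r*u+off*t,t
def delta(pos,ydir=None,R=None,p=None):
    s=get_state();R=toolR(s) if R is None else R;p=s["tcp_pos"] if p is None else p
    d=R.T@(np.array(pos)-p)/.02;turn=0
    if ydir is not None:
        y=R.T@np.array([*ydir,0]);a=np.degrees(np.arctan2(y[2],y[1]));a=(a+90)%180-90;turn=a/6
    return d,turn
E
python3 - <<'E'
from h import *
s=get_state();print(toolR(s).round(3))
q,t=tgt(-.02,.045);print(q,t)
print(delta([*q,s["tcp_pos"][2]],t))
E
```

```text
[[-0.001 -0.409  0.912]
 [ 0.001  0.912  0.409]
 [-1.     0.001 -0.   ]]
[ 0.50407366 -0.00132401] [-0.16721084 -0.98592116]
(array([ 0.03098723, 23.35268196, 22.96812883]), np.float64(5.631309311572314))
```

>>> step_arm(fingers=1, grip_force=20, steps=[[[0,0.5,0.5],0],[[0,1,1],0],[[0,1,1],0],[[0,1,1],0],[[0,1,1],0],[[0,1,1],0],[[0,1,1],0],[[0,1,1],0],[[0,1,1],0],[[0,1,1],0],[[0,1,1],0],[[0,1,1],0],[[0,1,1],0],[[0,1,1],0],[[0,1,1],0],[[0,1,1],0],[[0,1,1],0],[[0,1,1],0],[[0,1,1],0],[[0,1,1],0]])

```text
time_s: 1.77
tcp_pos: [0.4722, -0.0986, 0.2455]
eef_rot: [42.2, 90.0, 66.3]
contact_force: [-0.2, -1.2, -0.3]
gripper_width: 0.0005
```

>>> step_arm(steps=[[[0,1,1],0],[[0,1,1],0],[[0,1,0.9],0],[[0,0.7,0.5],0],[[0,0,0],1],[[0,0,0],1],[[0,0,0],1],[[0,0,0],1],[[0,0,0],1],[[0,0,0],0.6],[[0,0,0],0],[[0,0,0],0]])

```text
time_s: 2.77
tcp_pos: [0.5038, -0.0048, 0.2454]
eef_rot: [178.0, 90.0, 168.7]
contact_force: [0.6, -0.3, 0.1]
gripper_width: 0.0005
```

```bash
python3 - <<'E'
from h import *
s=get_state();print(s["time_s"],s["tcp_pos"],s["gripper_width"],toolR(s).round(3))
q,t=tgt(-.02,.045);print(delta([*q,.136],t))
E
```

```text
2.7667 [ 0.50380257 -0.00483989  0.24542417] 0.0005199110165679107 [[-0.     0.162  0.987]
 [ 0.     0.987 -0.162]
 [-1.     0.    -0.   ]]
(array([ 5.47121405,  0.1756238 , -0.01358628]), np.float64(0.05480541171854251))
```

>>> step_arm(steps=[[[1,0,0],0],[[1,0,0],0],[[1,0,0],0],[[1,0,0],0],[[0.8,0,0],0],[[0.4,0,0],0],[[0.25,0,0],0],[[0,0,0],0],[[0,0,0],0]])

```text
time_s: 3.52
tcp_pos: [0.5046, -0.0049, 0.1371]
eef_rot: [5.4, 90.0, -3.9]
contact_force: [-0.2, 0.5, 0.4]
gripper_width: 0.0006
```

```bash
cat > snap.py <<'E'
import sys
from h import *
a=capture("top")[110:260,190:390];b=capture("scene")[140:290,150:350]
cv2.imwrite(f"pics/{sys.argv[1]}.png",np.hstack([cv2.resize(x,None,fx=2,fy=4 if 0 else 2,interpolation=cv2.INTER_CUBIC) for x in(a,b)]))
E
python3 snap.py s1
```

```text
(no output)
```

View pics/s1.png

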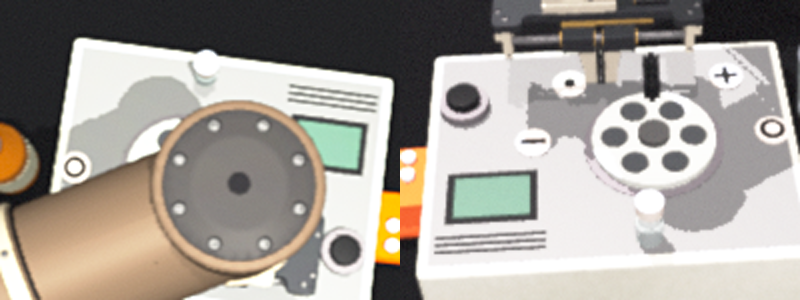

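The gripper is left of the dot tag. In the scene half, the closed tips are around (600,75), clear of the tab at (652,75). I'll approach it and push through part of the arc.

>>> step_arm(steps=[[[0,0.4,0],0],[[0,0.4,0],0],[[0,0.3,0],0],[[0,0.2,0],0],[[0,0.15,0],0],[[0,0,0],0]])

```text
time_s: 4.12
tcp_pos: [0.5091, 0.0243, 0.1366]
eef_rot: [-20.0, 90.0, -29.4]
contact_force: [0.6, 0.5, -0.4]
gripper_width: 0.0005
```

>>> step_arm(steps=[[[0,0.12,-0.03],0.29],[[0,0.12,-0.03],0.29],[[0,0.12,-0.03],0.29],[[0,0.12,-0.03],0.29],[[0,0.12,-0.03],0.29],[[0,0.12,-0.03],0.29],[[0,0.12,-0.03],0.29],[[0,0.12,-0.03],0.29],[[0,0.12,-0.03],0.29],[[0,0.12,-0.03],0.29],[[0,0.12,-0.03],0.29],[[0,0.12,-0.03],0.29],[[0,0.12,-0.03],0.29],[[0,0.12,-0.03],0.29],[[0,0,0],0],[[0,0,0],0]])

```text
time_s: 5.45
tcp_pos: [0.5129, 0.0577, 0.1364]
eef_rot: [-135.3, 90.0, -169.0]
contact_force: [0.9, -1.0, -0.5]
gripper_width: 0.0002
```

```bash
python3 snap.py s2; python3 - <<'E'
from h import *
s=get_state();print(s["tcp_pos"],s["contact_force"],toolR(s).round(3)[:, 1]);print(tgt(-.44,.02))
E
```

```text
[0.51288919 0.0576857  0.13645144] [-0.23794603 -0.29959462 -0.36305132] [ 0.555  0.832 -0.   ]
(array([0.512506  , 0.05662541]), array([-0.55469803, -0.83205174]))
```

View pics/s2.png

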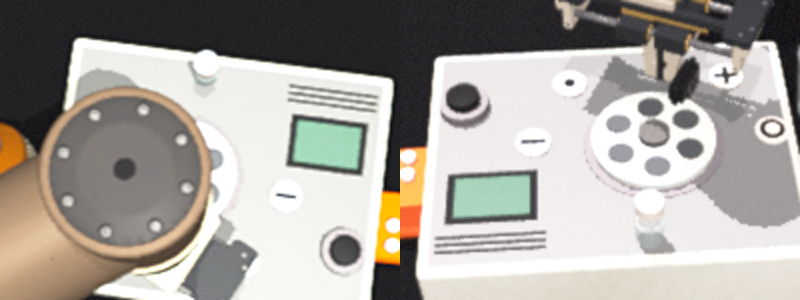

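```bash
cat > ang.py <<'E'
import sys
from h import *
im=capture("scene");x0,y0=220,140;k=6
c=cv2.resize(im[y0:y0+90,x0:x0+120],None,fx=k,fy=k,interpolation=cv2.INTER_CUBIC)
OFF=np.array([.0025,.0003]) # scene-frame offset
for a in map(float,sys.argv[2:]):
    f=np.pi+YAW+a;u=np.array([np.cos(f),np.sin(f)])
    for z in(.138,):
        P=[[*(AX+OFF+r*u),z] for r in(.045,.098)]
        q=((proj("scene",P)-[x0,y0]+.5)*k-.5).astype(int)
        cv2.line(c,tuple(map(int,q[0])),tuple(map(int,q[1])),(0,0,255),1)
        print(a,q.tolist())
cv2.imwrite(f"pics/{sys.argv[1]}.png",c)
E
python3 ang.py a1 -.4 -.5 -.6
```

```text
-0.4 [[388, 261], [438, 154]]
-0.5 [[401, 265], [466, 161]]
-0.6 [[414, 269], [493, 171]]
```

View pics/a1.png

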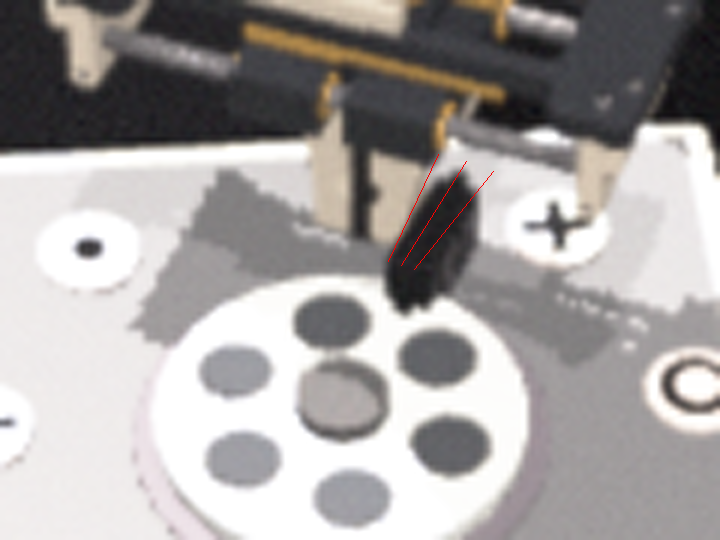

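The tab is at about -0.47 rad, so about 0.28 remains.

>>> step_arm(steps=[[[0,0.12,-0.03],0.29],[[0,0.12,-0.03],0.29],[[0,0.12,-0.03],0.29],[[0,0.12,-0.03],0.29],[[0,0.12,-0.03],0.29],[[0,0.12,-0.03],0.29],[[0,0.12,-0.03],0.29],[[0,0,0],0],[[0,0,0],0]])

```text
time_s: 6.35
tcp_pos: [0.5202, 0.0734, 0.1365]
eef_rot: [-133.5, 90.0, -179.4]
contact_force: [0.3, -1.7, 0.3]
gripper_width: 0.0003
```

```bash
python3 ang.py a2 -.65 -.75;  python3 - <<'E'
from h import *
s=get_state();print(s["tcp_pos"],s["contact_force"],toolR(s).round(3)[:, 1]);print(tgt(-.65,.02))
E
```

```text
-0.65 [[420, 272], [505, 176]]
-0.75 [[431, 278], [530, 188]]
[0.52016782 0.0733607  0.13648846] [-0.10553463 -1.17326097 -0.25278608] [ 0.718  0.696 -0.   ]
(array([0.51972585, 0.07188218]), array([-0.71596124, -0.69814003]))
```

View pics/a2.png

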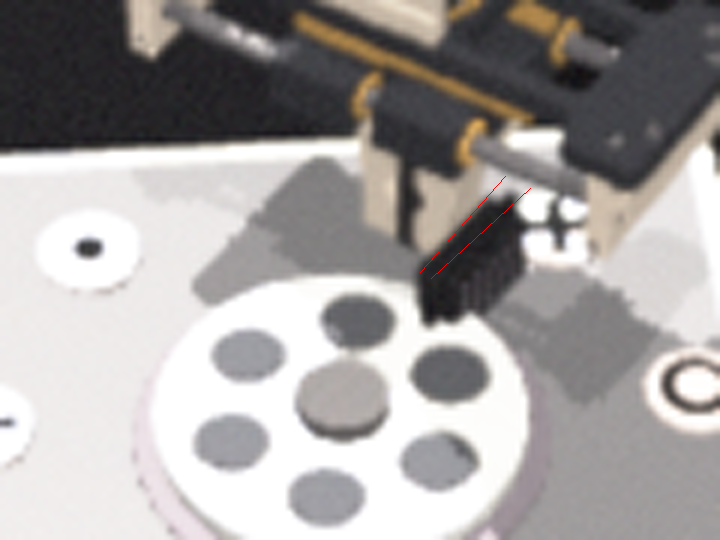

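```bash
cat >> h.py <<'E'
def fitrot(px,ref=[(350,137),(407,136),(442,172),(413,212),(352,213),(320,175)]):
    A=np.array([ray("scene",150+(u+.5)/3-.5,150+(v+.5)/3-.5,.112)[:2] for u,v in ref])
    B=np.array([ray("scene",220+(u+.5)/6-.5,140+(v+.5)/6-.5,.112)[:2] for u,v in px])
    def w(X):
        X=X-X.mean(0);return np.angle(np.mean(np.exp(6j*np.arctan2(X[:,1],X[:,0]))))/6
    print(A.mean(0),B.mean(0));d=w(B)-w(A);return [(d+k*np.pi/3) for k in(-2,-1,0,1)]
E
python3 - <<'E'
from h import *
print(fitrot([(358,306),(450,373),(438,462),(326,496),(231,441),(248,355)]))
print(fitrot([(332,321),(437,357),(450,445),(352,497),(243,459),(236,371)]))
E
```

```text
[0.58846455 0.0303648 ] [0.58700279 0.03069683]
[np.float64(-2.777997263101766), np.float64(-1.7307997119051683), np.float64(-0.6836021607085707), np.float64(0.3635953904880269)]
[0.58846455 0.0303648 ] [0.58823824 0.03036717]
[np.float64(-2.5642423068063134), np.float64(-1.5170447556097157), np.float64(-0.4698472044131181), np.float64(0.5773503467834795)]
```

The dial windows put the rotation since the start at -0.684, so the tab is at about -0.70. About 0.05 remains.

>>> step_arm(steps=[[[0,0.07,-0.02],0.16],[[0,0.07,-0.02],0.16],[[0,0.06,-0.01],0.14],[[0,0,0],0],[[0,0,0],0]])

```text
time_s: 6.82
tcp_pos: [0.5225, 0.0769, 0.1365]
eef_rot: [-106.7, 90.0, -155.4]
contact_force: [-0.4, -1.6, -0.9]
gripper_width: 0.0002
```

>>> step_arm(steps=[[[0,-0.3,0],0],[[0,-0.6,0],0],[[0,-0.6,0],0],[[-1,0,0],0],[[-1,0,0],0],[[-1,0,0],0],[[-1,0,0],0],[[0,-1,0],0],[[0,-1,0],0],[[0,-1,0],0],[[0,-1,0],0],[[0,-1,0],0],[[0,-1,0],0],[[0,-1,0],0],[[0,-1,0],0],[[0,0,0],0],[[0,0,0],0]])

```text
time_s: 8.23
tcp_pos: [0.3785, -0.0493, 0.2168]
eef_rot: [77.1, 89.9, 28.3]
contact_force: [0.4, -0.2, -0.1]
gripper_width: 0.0006
```

```bash
python3 ang.py a3 -.75;  python3 - <<'E'
from h import *
s=get_state();print(s["tcp_pos"],toolR(s).round(3)[:, 1])
cv2.imwrite("pics/t3.png",cv2.resize(capture("top")[120:320,180:430],None,fx=3,fy=3,interpolation=cv2.INTER_CUBIC))
E
```

```text
-0.75 [[431, 278], [530, 188]]
[ 0.37926703 -0.04880623  0.21688394] [0.752 0.659 0.002]
```

View pics/a3.png

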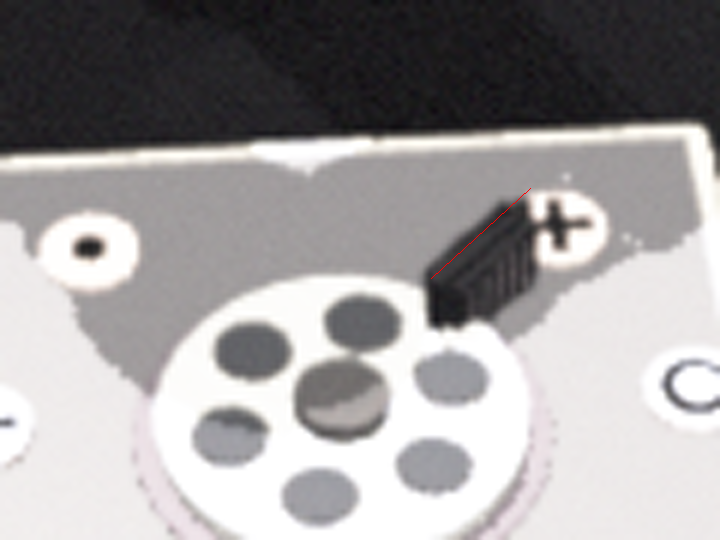

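View pics/t3.png

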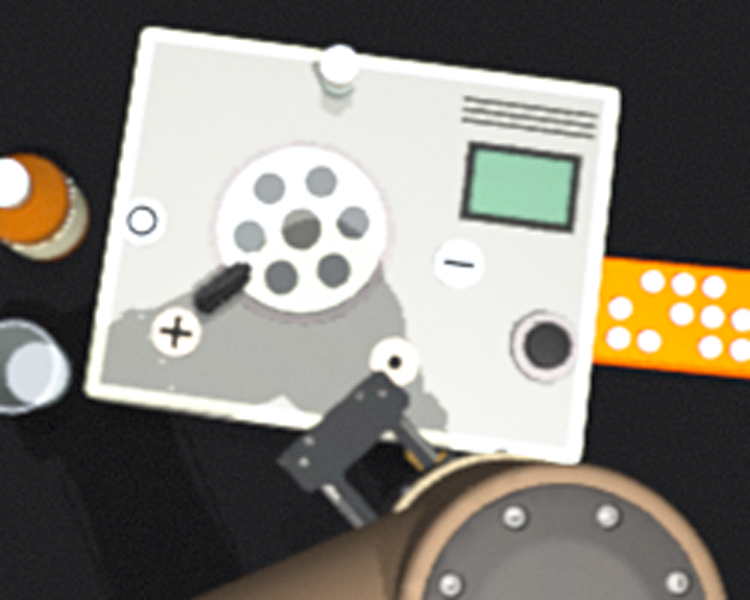

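```bash
python3 - <<'E'
from h import *
print(fitrot([(363,322),(452,378),(434,466),(320,496),(230,437),(253,351)]))
c=np.array([.58686,.02999])
def an(p): d=p[:2]-c;return (np.arctan2(d[1],d[0])-np.pi+.1485+np.pi)%(2*np.pi)-np.pi,np.hypot(*d)
for q in[(203,302),(198,303),(205,306)]: print(an(crop(*q,.137)))
print(an(crop(246,268,.137)),an(crop(177,331,.104)))
s=get_state()
print(delta([.5025,-.1432,s["tcp_pos"][2]],[.659,-.752]))
E
```

```text
[0.58846455 0.0303648 ] [0.58825896 0.03046706]
[np.float64(-2.8342732899257914), np.float64(-1.787075738729194), np.float64(-0.7398781875325964), np.float64(0.30731936366400125)]
(np.float64(-0.7496113130362607), np.float64(0.08866756234999892))
(np.float64(-0.7676395862924186), np.float64(0.09183192169866462))
(np.float64(-0.7151227141506493), np.float64(0.08938318960670835))
(np.float64(-0.7444229900444932), np.float64(0.05036261067002065)) (np.float64(-0.7504413244447679), np.float64(0.11630738149780616))
(array([5.07817110e-03, 1.49484903e+00, 7.60922966e+00]), np.float64(-14.995374942359433))
```

The tab points at the cross: -0.75 in the top view and -0.76 from the dial windows. Next I'll move above the button.

>>> step_arm(steps=[[[0,0.2,1],0],[[0,0.2,1],0],[[0,0.2,1],0],[[0,0.2,1],0],[[0,0.2,1],0],[[0,0.2,1],0],[[0,0.2,1],0],[[0,0.1,0.6],0],[[0,0,0],0],[[0.8,0,0],0],[[0.8,0,0],0],[[0.6,0,0],0],[[0.4,0,0],0],[[0.4,0,0],0],[[0,0,0],0],[[0,0,0],0]])

```text
time_s: 9.67
tcp_pos: [0.5024, -0.1427, 0.1566]
eef_rot: [-107.7, 90.0, -156.4]
contact_force: [0.4, -0.1, 0.2]
gripper_width: 0.0006
```

```bash
python3 snap.py s4; python3 - <<'E'
from h import *
s=get_state();print(s["tcp_pos"],s["contact_force"],delta([.5025,-.1432,.142]))
E
```

```text
[ 0.50294637 -0.14277287  0.15726896] [ 1.3273498  -0.1148756   0.08698458] (array([ 7.63424895e-01, -3.14417934e-02,  7.33709661e-04]), 0)
```

View pics/s4.png

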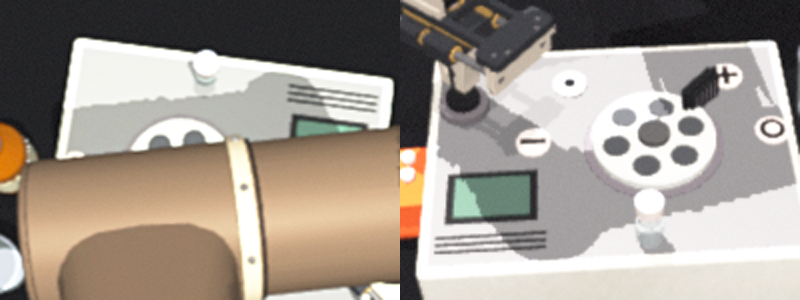

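The tips are directly above the button, at (463,88) in the scene half.

>>> step_arm(steps=[[[0.4,0,0],0],[[0.3,0,0],0],[[0.1,0,0],0],[[0.1,0,0],0],[[0,0,0],0],[[0,0,0],0]])

```text
time_s: 10.27
tcp_pos: [0.5023, -0.1428, 0.1386]
eef_rot: [-138.8, 90.0, 172.4]
contact_force: [-1.1, 2.1, 3.1]
gripper_width: 0.0
```

>>> step_arm(steps=[[[0.1,0,0],0],[[0.1,0,0],0],[[0,0,0],0],[[0,0,0],0]])

```text
time_s: 10.6
tcp_pos: [0.5025, -0.1429, 0.1352]
eef_rot: [21.9, 90.0, -26.9]
contact_force: [-4.4, 2.5, 9.1]
gripper_width: 0.0001
```

>>> step_arm(steps=[[[0.1,0,0],0],[[0,0,0],0],[[0,0,0],0],[[0,0,0],0]])

```text
time_s: 10.93
tcp_pos: [0.5026, -0.143, 0.1349]
eef_rot: [24.6, 89.9, -24.1]
contact_force: [-9.0, 4.7, 26.2]
gripper_width: 0.0006
```

```bash
python3 - <<'E'
from h import *
print(get_state()["contact_force"])
cv2.imwrite("pics/b1.png",cv2.resize(capture("scene")[145:225,150:250],None,fx=6,fy=6,interpolation=cv2.INTER_CUBIC))
E
```

```text
[-8.95306109  4.70465637 26.214114  ]
```

View pics/b1.png

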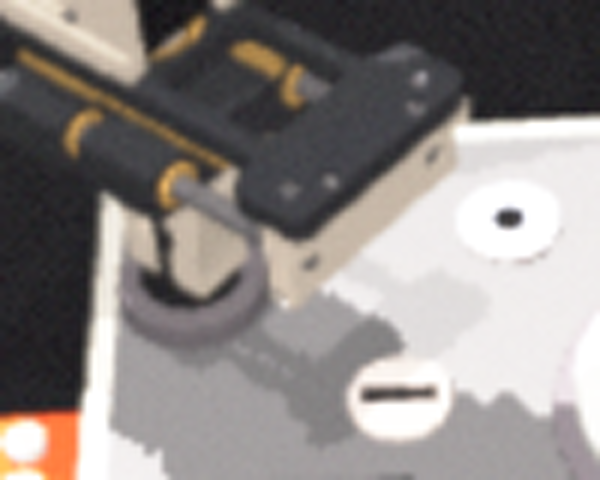

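The force rose steeply at TCP z 0.135, so it has hit a stop. I'll release in small increments and check how far the button actually travelled.

>>> step_arm(steps=[[[-0.1,0,0],0],[[0,0,0],0],[[0,0,0],0]])

```text
time_s: 11.23
tcp_pos: [0.5025, -0.1429, 0.1352]
eef_rot: [38.1, 90.0, -10.6]
contact_force: [-3.3, 2.3, 9.5]
gripper_width: 0.0004
```

>>> step_arm(steps=[[[-0.1,0,0],0],[[0,0,0],0],[[0,0,0],0]])

```text
time_s: 11.48
tcp_pos: [0.5026, -0.1429, 0.1367]
eef_rot: [44.2, 90.0, -4.6]
contact_force: [-1.2, 1.7, 3.4]
gripper_width: 0.0004
```

>>> step_arm(steps=[[[-0.1,0,0],0],[[0,0,0],0],[[0,0,0],0]])

```text
time_s: 11.73
tcp_pos: [0.5026, -0.1429, 0.1386]
eef_rot: [30.5, 90.0, -18.2]
contact_force: [-1.0, 0.3, 3.2]
gripper_width: 0.0003
```

>>> step_arm(steps=[[[-0.1,0,0],0],[[0,0,0],0],[[0,0,0],0]])

```text
time_s: 11.98
tcp_pos: [0.5026, -0.1429, 0.1406]
eef_rot: [26.1, 90.0, -22.6]
contact_force: [-0.5, 0.5, 1.0]
gripper_width: 0.0007
```

>>> step_arm(steps=[[[-0.1,0,0],0],[[0,0,0],0],[[0,0,0],0]])

```text
time_s: 12.23
tcp_pos: [0.5025, -0.1429, 0.1425]
eef_rot: [-177.8, 90.0, 133.4]
contact_force: [-0.8, 0.7, 0.1]
gripper_width: 0.0005
```

>>> step_arm(steps=[[[-0.1,0,0],0],[[0,0,0],0],[[0,0,0],0]])

```text
time_s: 12.48
tcp_pos: [0.5026, -0.1429, 0.1446]
eef_rot: [59.2, 90.0, 10.5]
contact_force: [-0.2, 0.2, -0.7]
gripper_width: 0.0004
```

Contact ends at about z 0.141 and the stop was at 0.135. That is the full 6 mm of travel. I'll retract and do the final check.

>>> step_arm(steps=[[[-0.5,0,0],0],[[-1,0,0],0],[[-1,0,0],0],[[-1,0,0],0],[[-1,0,0],0],[[0,0,-1],0],[[0,0,-1],0],[[0,0,-1],0],[[0,0,-1],0],[[0,0,-1],0],[[0,0,0],0],[[0,0,0],0],[[0,0,0],0]])

```text
time_s: 13.57
tcp_pos: [0.437, -0.0677, 0.2353]
eef_rot: [52.8, 89.9, 4.1]
contact_force: [-0.8, -0.1, -0.3]
gripper_width: 0.0001
```

```bash
python3 - <<'E'
from h import *
print(get_state()["contact_force"])
im=capture("scene");cv2.imwrite("pics/f1.png",cv2.resize(im[140:300,70:410],None,fx=2.3,fy=2.3,interpolation=cv2.INTER_CUBIC))
E
```

```text
[-0.82279521 -0.11156183 -0.31677174]
```

View pics/f1.png

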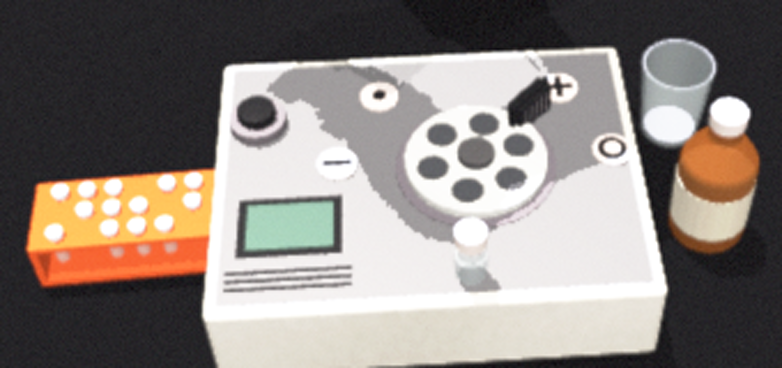

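The button is back up at (258,110) and the tab points at the cross at (560,87). The bottle, beaker, vial and rack stand where they were, and the arm is clear.

```bash
python3 - <<'E'
from plant import *
print(close_job())
E
```

```text
the job is handed in; nothing more can be done
None
```

The filter dial is set to the cross tag, the start button has been pressed fully and released, and the job is handed in at about 13.6 s; no verdict was reported.

- **Dial:** I pushed the tab clockwise with the closed fingertips from about -0.02 rad to about -0.75 rad. The top view read -0.75 and the dial windows in the scene view read -0.76, against -0.75 for the cross tag. That is well inside the 0.1 rad tolerance.
- **Button:** It reached a hard stop with about 26 N at the tool. On release, contact ended about 6 mm higher, which matches its full travel. I worked the travel out from force and tool height, since the button joint cannot be read directly. The last picture shows it up again.
- **Other objects:** In the last picture the vial, bottle, beaker and rack look unmoved and upright, and the arm is clear of everything. I judged this by eye, without measuring their positions again.
- **Disagreement:** The two cameras differed by about 4 mm in x. I used positions between the two, except for reading the tab angle, which was done within one camera at a time.

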